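# Fit a bayonet filter cartridge into the bench air filter

### The job

Fit the filter cartridge that has the two side lugs and the flat wing grip into the air filter housing bolted to the bench: find where its lugs drop into the collar's two notches, push it in against the spring, turn it a quarter turn clockwise (seen from above) as far as it goes, and let it spring back up so that it is locked. Let go of it and do not shift the other things on the bench.

Things in the scene. Friction and masses are not known exactly. Their poses are not given: they have to be found in the camera images.
- cartridge: Loose filter cartridge, 108 mm tall, 0.2-0.3 kg, standing upright. Origin: centre of its underside; z is its axis, up. Brass element 38 mm diameter, z 0-45 mm; grey hub 45 mm diameter, z 45-75 mm; two lugs on the hub at +x and -x, 14 mm wide, 6 mm high (z 47-53 mm), reaching 31 mm from the axis. Half a turn about z makes no difference.
- wing (a point): Middle of the cartridge's flat wing grip, on its axis, 91 mm above its origin; axes as the cartridge's. The wing runs along x, in line with the lugs: 46 mm long, 16 mm thick (along y, pinch it across this), 34 mm high, from the hub's flat top (z 75 mm) to z 108 mm.
- housing: Fixed aluminium air filter housing, a pot 93 mm across, 100 mm tall, mouth up, on a 130 x 110 x 12 mm base plate. Origin: centre of the underside, on the bore's axis; z up. Pipe ports stick out along +y and -y to 84 mm from the axis, tops 61 mm high. LOCKED, the cartridge's origin is held 41 mm above this origin; pushed in but not locked, the spring lifts it to 46 mm.
- mouth (a point): Centre of the mouth, at the collar's top, 100 mm above the housing's origin, axes as the housing's. The collar's bright lip has a 52 mm opening, with two opposite notches for the lugs (fit within 7 degrees). They lie near +x and -x of this point, but off by any angle up to 30 degrees either way: find them by eye or by feel. Off the notches the lugs stop on the lip, cartridge origin 53 mm up.
- ridge (a point): On the axis 90 mm above the housing's origin: underside of the lip's ridge. Clockwise of each notch (from above) the lugs pass under it only with the cartridge's origin below 37 mm. Beyond, 67-113 degrees from the notch, is a 4 mm deep pocket into which the spring lifts the lug, then a solid stop, met after turning about 97 degrees. Anticlockwise is blocked.
- follower (a joint): Spring plate in the bore, pushed straight down by the cartridge's underside. 0 m: up (46 mm above the housing's origin), 0.015 m: solid end. It pushes up with 4 N at first and 0.8 N more per mm (16 N at the end). Locked it reads about 0.005, and about 0.009 just at the ridge's height.
- short_filter: Bystander: a short round filter, 60 mm diameter, 60 mm tall, with no lugs and no grip, standing upright. Origin: centre of its underside.
- billet: Bystander: a solid dark steel cylinder, 60 mm diameter, 60 mm tall, 1.3 kg. Origin: centre of its underside.
- drill: Bystander: a yellow pistol air drill lying on its side, 220 mm long along x, its grip 145 mm along +y, 44 mm high. Origin: under the middle of its barrel.

How it is judged (in metres and radians):
On the way, in this order (a step that is already met when the one before it is completed fails the run):
1. the cartridge is lifted off the bench (height (world z) of cartridge above 0.06 m), for 0.1 s.
2. the cartridge is pushed into the housing against the spring, lugs lower than the ridge (z of cartridge in the frame of housing below 0.0385 m and horizontal distance between cartridge and housing below 0.006 m), for 0.05 s.
At the end, for the whole second after the job is handed in: The cartridge is locked in the housing: its origin 39 to 43.5 mm above the housing's origin (the spring holds the lugs up in the pockets; 46 mm is unlocked, 37 mm is not turned far enough), within 5 mm of the housing's axis, upright within 5 degrees, at rest and released (z of cartridge in the frame of housing between 0.039 and 0.0435 m and horizontal distance between cartridge and housing below 0.005 m and angle between cartridge's own z axis and vertical below 0.09 rad and linear speed of cartridge below 0.02 m/s and contact force between the fingers and cartridge below 0.1 N); the robot touches nothing.
It fails at once if a bystander is shifted by more than 30 mm (distance of any of short_filter, billet, drill from where it was at the start of the episode above 0.03 m).
It also fails if it takes over 61 s, if anything falls off the work surface, if the arm or the gripper's body presses on something with over 40 N, if the wrist force passes 120 N, or if a joint passes its speed limit or range.

### The arm

A 6-joint arm with a two-finger parallel gripper is mounted at the origin on the work surface. World frame = base frame: x ahead of the robot, y to its left, z up, the work surface at z = 0. Lengths are in mm, angles in rad, forces in N, time in s.
With the tool pointing down it reaches from about 325 to 750 mm from the base axis. Payload 7.6 kg.
Tool frame: the origin (TCP) lies midway between the tips of the shut fingers; the grasp point (between the pads) lies 19 mm behind it; z points along the fingers, y is the line along which they close (so a half turn about z gives the same grasp; the last joint's range is limited). The gripper opens to 85 mm and grips with 20 to 120 N. Pads are 22 mm wide; open, the fingers measure 114 mm over their backs; the gripper's body (76 mm by 85 mm) begins 54 mm behind the grasp point. The pads swing forward as they close: fully open they stand 13 mm farther back than shut.
Start: joints at [-1.415, 0.052, 1.401, -0, 1.689, -0.07], TCP at [117.564, -511.688, 231.323] pointing down, gripper open.
Joint ranges: [-2.9, 2.9], [-0.91, 2.17], [0.12, 2.37], [-1.06, 4.2], [0.26, 2.73], [-2.93, 2.93]. Speed limits (rad/s): [2.57, 2.57, 3.01, 3.14, 3.14, 3.14].

### API

Orientations are given as a rotation vector (axis times angle).
In Python, from plant import * gives the robot as it stands.
- The arm moves only by the tool send_rows, never from a script. Its argument "commands" is a list of rows, each a list of 3 entries, a list of its own where there are three numbers: the opening, from 0 (shut) to 1 (fully open), then the shift along the tool's x, y, z in m, then the turn, a rotation vector about the tool's x, y, z in rad. In form: [[claw, [dx, dy, dz], [ax, ay, az]], ...]. A call has 1 to 8 rows; each row shifts and turns the commanded pose from where the row before left it, along the tool's axes as they then stand; what a row does not reach is not made up. A row lasts 1/10 s, in which the tool goes at most 50 mm and 8.59 degrees, less where a joint would pass 70% of its speed; a pose out of reach is approached as far as the arm can. A call with a gripper value outside its range is refused whole. The fingers move at their own pace and stop on an object; the grip force is fixed at half the most. Time passes only in rows, so rows that do not move let the fingers close. It gives the time, the measured TCP pose, the force, the opening and the grip force at its end, in the units of the state.
- read_state(): the state, without advancing time (a new reading comes with each control period).
- capture(name): name is "scene" or "top" or "wrist"; returns the picture (480x640x3 uint8, red, green, blue); there is no depth.
- camera_model(name): a dict with "fx", "fy", "cx", "cy" (pixels), "k1" (the pictures are not rectified: a ray, as slopes to the right and down, at radius r is drawn at 1 + k1 r^2 times it, then the intrinsics apply), "rvec" (rotation vector, rad) and "tvec" (3), from world to camera coordinates, as OpenCV has them. Camera axes: x right, y down, z forward; pixel columns grow to the right and rows downward; lengths in mm; the calibration is good to about 2 mm. A picture is of the moment at which its call begins: read the wrist's pose just before it. camera_model takes no time and is no camera call; for the wrist camera it gives the pose at the moment of the call.
- hand_in(): hands the job in; it is judged then, once.
Trained networks look in the newest picture that a camera, given by its name, has taken for a name from the list of things; names that differ only in an ending like _2 or _b are one class to them, and where a whole thing is asked for, a point or a joint stands for the part that bears it (a point fixed in the world has none). Each returns a list of dicts, best first, with "score" (0 to 1); they miss things now and then, are a little off and sometimes report something else, mostly with a low value. They report only what shows in the picture. A call takes as long as a camera call.
- find_in(target, camera): "location" ([x, y, z] in mm, in the coordinates of the camera as it stood for that picture, good to about 4 mm: the middle of the surface that is visible of it).
The state is a dict: "t": time; "joint_pos": joint angles; "dq": joint speeds; "joint_torque": joint torques, N m; "tool_pos": TCP position; "orientation": TCP orientation; "contact_force": force on the tool from outside, world axes, zero at the start; "wrist_torque": the same for the moment, N m; "width": finger opening in mm; "grasp_force": force on a finger pad.
Only numpy, scipy, OpenCV 4.12 (cv2) and the standard library are available. Lean on these libraries where they do the work, as an engineer would, in place of code of your own. Each camera call takes 0.05 s, during which the arm holds its last target. There are 200 camera calls.

## Working session

There is one attempt and no reset: what is moved stays moved. The work goes in short steps, Python scripts to look and compute and a tool call to move; the robot and the scene stay as the last step left them, time stands still between calls to the robot, and variables do not carry over. Pictures are saved under pics/ and viewed, at most 10 in all, crops included, and the job is handed in when it is done.

Besides the shell and the picture viewer there is one more tool, called after "Request:" as name(argument=value, ...) on one line, values as JSON. send_rows: Moves the arm, as the interface text tells. Its arguments: {"type":"object","properties":{"commands":{"type":"array","items":{"type":"array"}}},"required":["commands"]}

```bash
mkdir -p pics
cat > h.py <<'E'
from plant import *
import numpy as np, cv2
from scipy.spatial.transform import Rotation as R
def cam(n):
    m=camera_model(n); return m,R.from_rotvec(np.array(m["rvec"],float).ravel()).as_matrix(),np.array(m["tvec"],float).ravel()
def c2w(p,n):
    m,Rm,t=cam(n); return Rm.T@(np.array(p)-t)
def proj(P,n):
    m,Rm,t=cam(n); c=Rm@np.array(P,float)+t; s=c[:2]/c[2]; s=s*(1+m["k1"]*(s@s)); return s*[m["fx"],m["fy"]]+[m["cx"],m["cy"]]
def ray(px,n,z):
    m,Rm,t=cam(n); d=(np.array(px,float)-[m["cx"],m["cy"]])/[m["fx"],m["fy"]]; s=d.copy()
    for _ in range(20): s=d/(1+m["k1"]*(s@s))
    v=Rm.T@np.array([s[0],s[1],1]); o=-Rm.T@t; return o+v*(z-o[2])/v[2]
def save(n,f):
    im=capture(n); cv2.imwrite("pics/"+f,im[:,:,::-1]); return im
E
python3 - <<'E'
from h import *
a=save("top","top1.png"); b=save("scene","sc1.png")
for c in("top","scene"):
  for t in("cartridge","housing","short_filter","billet","drill"):
    for d in find_in(t,c)[:2]: print(c,t,round(d["score"],2),c2w(d["location"],c).round())
print(read_state())
E
```

```text
top cartridge 0.77 [ 608. -191.   76.]
top housing 0.65 [522. 103.  15.]
top short_filter 0.9 [ 449. -168.   59.]
top billet 0.76 [764. -29.  62.]
top billet 0.49 [521. 101.  20.]
top drill 0.83 [485. 427.  34.]
scene cartridge 0.65 [ 619. -189.   65.]
scene short_filter 0.72 [ 458. -161.   42.]
scene billet 0.88 [776. -16.  46.]
scene drill 0.71 [482. 442.  28.]
{'t': 0.6, 'joint_pos': array([-1.41530461e+00,  5.22521880e-02,  1.40068668e+00, -1.40749926e-05,
        1.68858068e+00, -7.03019371e-02]), 'dq': array([ 2.96750337e-05, -7.16340598e-04, -6.44480389e-05,  3.77972414e-04,
       -1.02996487e-03, -2.13124025e-03]), 'joint_torque': array([-1.58478406e-04, -3.81357872e+01, -3.60176468e+01, -8.59715465e-05,
        1.98275447e-04,  3.42105523e-06]), 'tool_pos': array([ 117.55924772, -511.69994942,  231.30273693]), 'orientation': array([ 3.12152015e+00,  3.53912006e-01, -1.70454421e-05]), 'contact_force': array([0.34306849, 0.15810262, 0.44747394]), 'wrist_torque': array([-0.01304373,  0.02730391,  0.00238105]), 'grasp_force': 0.0, 'width': 85.26609419116508}
```

View pics/top1.png

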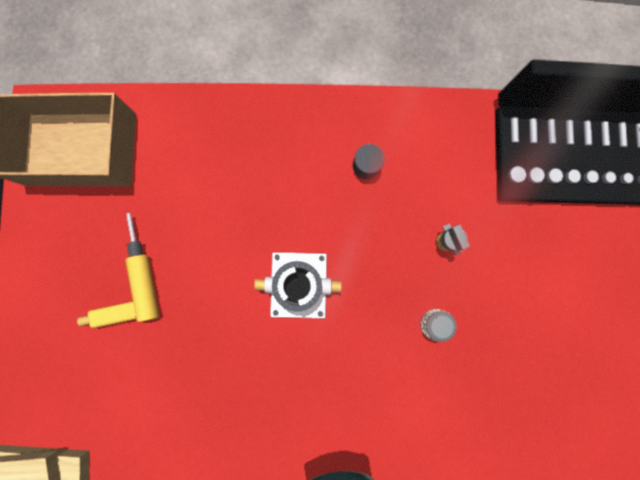

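Run:
```python
from h import *
im=cv2.imread("pics/top1.png")
def crop(P,h):
    u,v=proj(P,"top").astype(int); print(u,v); return cv2.resize(im[max(v-h,0):v+h,max(u-h,0):u+h],(400,400),interpolation=cv2.INTER_CUBIC)
cv2.imwrite("pics/cr1.png",np.hstack([crop([608,-191,90],40),crop([522,103,60],60)]))
print(camera_model("top"),camera_model("wrist"))
```

```text
454 240
297 284
{'fx': 451.3636569199763, 'fy': 451.3636569199763, 'cx': 317.3160888467897, 'cy': 241.5995502954306, 'k1': -0.07445361794690693, 'rvec': array([ 2.20039192, -2.16612518,  0.0920315 ]), 'tvec': array([ 57.13989138, 608.94297918, 884.65943872])} {'fx': 431.35747101196984, 'fy': 431.35747101196984, 'cx': 323.6179736997591, 'cy': 248.87028596714129, 'k1': -0.02600604616512175, 'rvec': array([-2.26757954,  1.80650348,  0.26866795]), 'tvec': array([-524.61334409,  -36.98244655,  380.67077687])}
```

View pics/cr1.png

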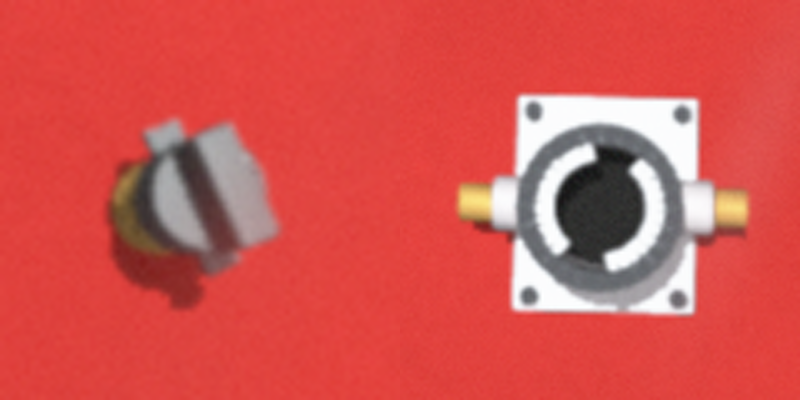

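The top view shows the housing mouth at about (297,285), with its notches rotated clockwise from image-up. The wing top is at about (462,237), with its axis running from upper left to lower right. Next I work out the poses and the first move.

Run:
```python
from h import *
L=lambda x,y:(414+x/5,200+y/5); H=lambda x,y:(237+(x-400)*.3,224+y*.3)
w=ray(L(238,186),"top",108); a=ray(L(200,135),"top",108); b=ray(L(240,250),"top",108)
l1=ray(L(165,128),"top",53); l2=ray(L(220,264),"top",53)
ang=lambda p,q:np.degrees(np.arctan2(*(p-q)[1::-1]))
print("wing",w,ang(a,b),"lugs",(l1+l2)/2,ang(l1,l2))
m=ray(H(601,205),"top",100);n1=ray(H(621,151),"top",100);n2=ray(H(583,259),"top",100)
c=[ray(H(*p),"top",12) for p in((518,96),(698,99),(694,313),(512,309))]
print("mouth",m,"notch",(n1+n2)/2,ang(n1,n2),"base",np.mean(c,0),ang(c[0]+c[1],c[2]+c[3]))
s=read_state();Rt=R.from_rotvec(s["orientation"]).as_matrix()
mm,Rm,t=cam("wrist"); o=-Rm.T@t
print("cam in tool",Rt.T@(o-s["tool_pos"]),"axes",(Rt.T@Rm.T).round(3).tolist(), "tool",Rt.round(3).tolist())
print("dtool to wing",Rt.T@(np.array([w[0],w[1],260])-s["tool_pos"]))
```

```text
wing [ 613.67414515 -199.04496086  108.        ] 19.00637596511555 lugs [ 614.67563716 -198.86087612   53.        ] 21.952942866175444
mouth [520.71575992 102.42131598 100.        ] notch [520.78418141 101.85302647 100.        ] -18.408124947310423 base [519.83353564 103.09373184  12.        ] -0.30683743560612414
cam in tool [  74.9417267    -0.21958204 -143.48167126] axes [[-0.0, -0.957, -0.291], [1.0, -0.0, -0.001], [0.0, -0.291, 0.957]] tool [[0.975, 0.224, -0.0], [0.224, -0.975, -0.0], [-0.0, 0.0, -1.0]]
dtool to wing [ 553.51819082 -193.64746177  -28.72175499]
```

Request:
send_rows(commands=[[1,[0.0395,-0.0138,-0.002],[0,0,0]],[1,[0.0395,-0.0138,-0.002],[0,0,0]],[1,[0.0395,-0.0138,-0.002],[0,0,0]],[1,[0.0395,-0.0138,-0.002],[0,0,0]],[1,[0.0395,-0.0138,-0.002],[0,0,0]],[1,[0.0395,-0.0138,-0.002],[0,0,0]],[1,[0.0395,-0.0138,-0.002],[0,0,0]]])

```text
t: 1.3
tool_pos: [366.7, -354.5, 245.6]
orientation: [3.121, 0.354, 0.0]
contact_force: [1.4, 0.4, 0.2]
width: 85.5
grasp_force: 0.0
```

Request:
send_rows(commands=[[1,[0.0395,-0.0138,-0.002],[0,0,0]],[1,[0.0395,-0.0138,-0.002],[0,0,0]],[1,[0.0395,-0.0138,-0.002],[0,0,0]],[1,[0.0395,-0.0138,-0.002],[0,0,0]],[1,[0.0395,-0.0138,-0.002],[0,0,0]],[1,[0.0395,-0.0138,-0.002],[0,0,0]],[1,[0.0395,-0.0138,-0.002],[0,0,0]]])

```text
t: 2.0
tool_pos: [614.6, -198.4, 259.4]
orientation: [3.121, 0.354, 0.0]
contact_force: [0.6, -1.2, -0.2]
width: 85.1
grasp_force: 0.0
```

Request:
send_rows(commands=[[1,[0,0,0],[0,0,-0.148]],[1,[0,0,0],[0,0,-0.148]],[1,[0,0,0],[0,0,-0.148]],[1,[0,0,0],[0,0,-0.148]],[1,[0,0,0],[0,0,-0.148]],[1,[0,0,0],[0,0,-0.148]],[1,[0,0,0],[0,0,-0.148]],[1,[0,0,0],[0,0,-0.148]]])

```text
t: 2.8
tool_pos: [613.3, -199.6, 259.2]
orientation: [-2.387, -2.043, 0.0]
contact_force: [0.0, -0.8, 0.5]
width: 85.7
grasp_force: 0.0
```

Request:
send_rows(commands=[[1,[0,0,0],[0,0,-0.148]],[1,[0,0,0],[0,0,-0.148]],[1,[0,0,0],[0,0,-0.148]],[1,[0,0,0],[0,0,-0.148]],[1,[0,0,0],[0,0,-0.148]],[1,[0,0,0],[0,0,-0.148]],[1,[0,0,0],[0,0,-0.148]],[1,[0,0,0],[0,0,-0.148]]])

```text
t: 3.6
tool_pos: [613.3, -199.6, 259.2]
orientation: [-0.84, -3.027, 0.0]
contact_force: [-0.1, 0.9, -0.2]
width: 85.3
grasp_force: 0.0
```

Request:
send_rows(commands=[[1,[0,0,0],[0,0,-0.148]],[1,[0,0,0],[0,0,-0.148]],[1,[0,0,0],[0,0,-0.148]],[1,[0,0,0],[0,0,-0.148]],[1,[0,0,0],[0,0,-0.148]],[1,[0,0,0],[0,0,-0.148]],[1,[0,0,0],[0,0,-0.02]],[1,[0,0,0],[0,0,0]]])

```text
t: 4.4
tool_pos: [613.3, -199.6, 259.2]
orientation: [0.558, -3.092, 0.0]
contact_force: [1.0, -0.4, -0.4]
width: 85.4
grasp_force: 0.0
```

Run:
```python
from h import *
s=read_state();Rt=R.from_rotvec(s["orientation"]).as_matrix();print(s["t"],s["tool_pos"],np.degrees(np.arctan2(Rt[1,0],Rt[0,0])),s["joint_pos"])
save("wrist","w1.png")
for d in find_in("cartridge","wrist")[:2]: print(d["score"],c2w(d["location"],"wrist"))
for d in find_in("wing","wrist")[:2]: print(d["score"],c2w(d["location"],"wrist"))
w=np.array([614,-199]);y=np.radians(20.5);ex=np.array([np.cos(y),np.sin(y)]);ey=np.array([-ex[1],ex[0]])
for i in(-1,1):
  for j in(-1,1): p=w+ex*23*i+ey*8*j; print(proj([*p,108],"wrist").round())
```

```text
4.4 [ 613.28911284 -199.59394121  259.22167534] -159.5316949262393 [-3.71843659e-01  3.97048962e-01  9.47593926e-01 -9.11415085e-05
  1.79700589e+00 -2.29989974e+00]
0.81 [ 609.1709761  -198.97214878   75.45567884]
0.27 [542.84994574  50.29937767   8.01520855]
0.73 [ 612.22187328 -201.89529438   77.69540107]
[312. 195.]
[335. 195.]
[313. 259.]
[335. 259.]
```

View pics/w1.png

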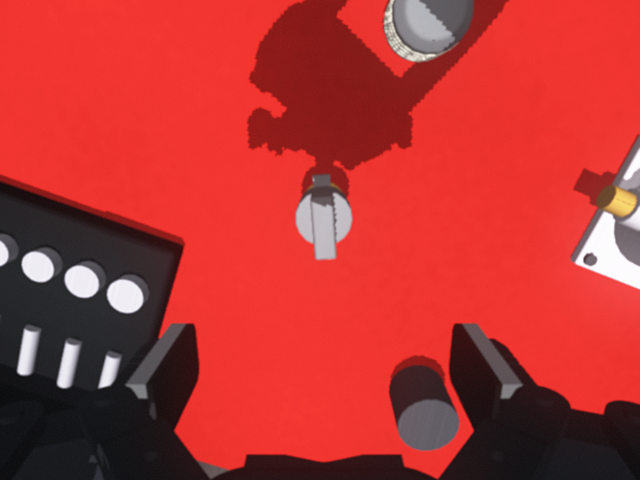

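The wing lies between the fingers, centred near (324,227), within a degree or two of the prediction. I'll descend to TCP z≈80, just clear of the hub top, and grip.

Request:
send_rows(commands=[[1,[0,0,0.03],[0,0,0]],[1,[0,0,0.03],[0,0,0]],[1,[0,0,0.03],[0,0,0]],[1,[0,0,0.03],[0,0,0]],[1,[0,0,0.03],[0,0,0]],[1,[0,0,0.019],[0,0,0]],[1,[0,0,0.01],[0,0,0]],[1,[0,0,0],[0,0,0]]])

```text
t: 5.35
tool_pos: [612.6, -199.3, 78.8]
orientation: [0.561, -3.089, -0.002]
contact_force: [0.4, -0.5, -0.4]
width: 85.3
grasp_force: 0.0
```

Request:
send_rows(commands=[[0,[0,0,0],[0,0,0]],[0,[0,0,0],[0,0,0]],[0,[0,0,0],[0,0,0]],[0,[0,0,0],[0,0,0]],[0,[0,0,0],[0,0,0]],[0,[0,0,0],[0,0,0]],[0,[0,0,0],[0,0,0]],[0,[0,0,0],[0,0,0]]])

```text
t: 6.15
tool_pos: [613.6, -199.7, 81.0]
orientation: [-0.562, 3.09, -0.001]
contact_force: [1.3, 0.4, 4.1]
width: 15.1
grasp_force: 59.3
```

Request:
send_rows(commands=[[0,[0,0,-0.01],[0,0,0]],[0,[0,0,-0.02],[0,0,0]],[0,[0,0,-0.025],[0,0,0]],[0,[0,0,-0.025],[0,0,0]],[0,[0,0,-0.025],[0,0,0]],[0,[0,0,-0.025],[0,0,0]],[0,[0,0,0],[0,0,0.085]],[0,[0,0,0],[0,0,0.085]]])

```text
t: 6.95
tool_pos: [613.3, -199.6, 211.2]
orientation: [-0.293, 3.127, -0.001]
contact_force: [-0.3, 0.1, -2.5]
width: 15.0
grasp_force: 58.7
```

Request:
send_rows(commands=[[0,[0,0,0],[0,0,0.085]],[0,[0,0,0],[0,0,0.085]],[0,[0,0,0],[0,0,0.085]],[0,[0,0,0],[0,0,0.085]],[0,[0,0,0],[0,0,0.085]],[0,[0,0,0],[0,0,0.085]],[0,[0,0,0],[0,0,0]]])

```text
t: 7.65
tool_pos: [612.9, -199.5, 209.8]
orientation: [-0.501, -3.1, -0.0]
contact_force: [-0.6, -0.3, -2.1]
width: 15.3
grasp_force: 58.6
```

Request:
send_rows(commands=[[0,[0.012,0.016,0],[0,0,0]],[0,[0.025,0.035,0],[0,0,0]],[0,[0.027,0.038,0],[0,0,0]],[0,[0.027,0.038,0],[0,0,0]],[0,[0.027,0.038,0],[0,0,0]],[0,[0.027,0.038,0],[0,0,0]],[0,[0.025,0.035,0],[0,0,0]],[0,[0.013,0.019,0],[0,0,0]]])

```text
t: 8.45
tool_pos: [518.9, 104.8, 210.4]
orientation: [-0.492, -3.102, -0.001]
contact_force: [-0.5, -0.6, -2.2]
width: 15.2
grasp_force: 58.8
```

Request:
send_rows(commands=[[0,[0,0,0],[0,0,0]],[0,[0,0,0],[0,0,0]]])

```text
t: 8.65
tool_pos: [520.2, 102.0, 210.3]
orientation: [-0.496, -3.102, 0.001]
contact_force: [-0.5, 0.4, -2.5]
width: 15.1
grasp_force: 58.9
```

Run:
```python
from h import *
s=read_state();Rt=R.from_rotvec(s["orientation"]).as_matrix();print(s["t"],s["tool_pos"],np.degrees(np.arctan2(Rt[1,0],Rt[0,0])),s["joint_pos"],s["width"])
w=save("wrist","w2.png"); a=save("scene","s2.png")
z=s["tool_pos"][2]+108-81-130+130
for P in([520.5,102.5,100],[520.5,102.5,130]): print(proj(P,"wrist"),proj(P,"scene"))
u,v=proj([520.5,102.5,140],"scene").astype(int)
c=a[max(v-75,0):v+75,max(u-100,0):u+100]
cv2.imwrite("pics/c2.png",np.vstack([cv2.resize(w[80:,:],(640,400)) ,])[:,:,::-1]); cv2.imwrite("pics/c3.png",cv2.resize(c,(800,600),interpolation=cv2.INTER_CUBIC)[:,:,::-1])
print(max(u-100,0),max(v-75,0),c.shape)
```

```text
8.65 [520.15880739 102.01722217 210.26329927] 161.826623820464 [ 1.24267724e-01  7.36209344e-02  1.42010786e+00 -5.08761506e-04
  1.64819045e+00 -1.12938263e+00] 15.103686757332051
[324.78260297 242.65302575] [370.11158872 236.71812773]
[324.90750765 257.82066993] [370.98691293 223.60887098]
271 144 (150, 200, 3)
```

View pics/w2.png

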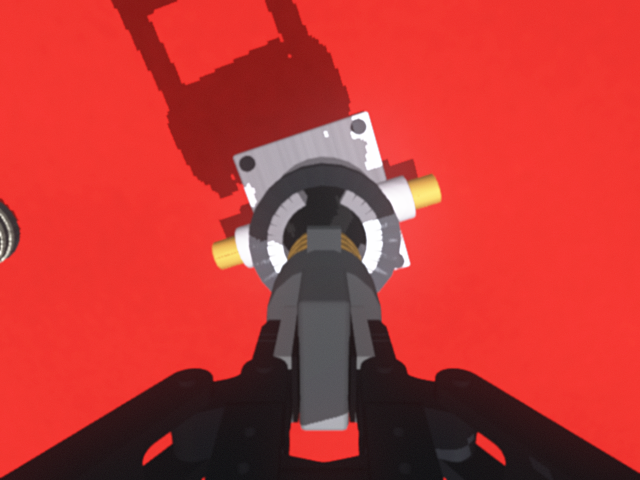

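View pics/c3.png

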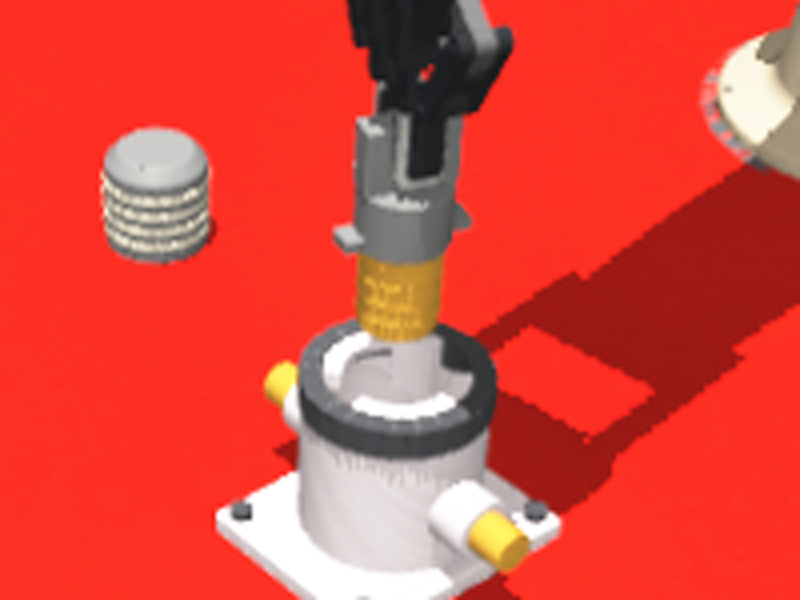

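The wing sits straight in the pads. The lug at (324,240) points at the notch centre, about (323,200). Next check is how far the wing is off-centre along its length.

Run:
```python
from h import *
s=read_state();Rt=R.from_rotvec(s["orientation"]).as_matrix();T=s["tool_pos"]
q=lambda x,y,z:proj(T+Rt@np.array([x,y,T[2]-(129.3+z)]),"wrist").round().tolist()
print("wing top +x",q(23,8,108),q(23,-8,108),"-x",q(-23,8,108),"lug outer",q(31,7,53),q(31,-7,53),"hub front top",q(22.5,0,75))
for d in(-3,3): print(d,q(23+d,8,108),q(31+d,7,53))
```

```text
wing top +x [349.0, 298.0] [294.0, 298.0] -x [346.0, 429.0] lug outer [339.0, 226.0] [305.0, 226.0] hub front top [322.0, 263.0]
-3 [348.0, 307.0] [339.0, 233.0]
3 [349.0, 288.0] [339.0, 219.0]
```

Request:
send_rows(commands=[[0,[0.001,0,0.01],[0,0,0]],[0,[0,0,0.016],[0,0,0]],[0,[0,0,0.016],[0,0,0]],[0,[0,0,0.016],[0,0,0]],[0,[0,0,0.01],[0,0,0]],[0,[0,0,0.004],[0,0,0]],[0,[0,0,0],[0,0,0]]])

```text
t: 9.45
tool_pos: [519.3, 101.9, 137.8]
orientation: [-0.501, -3.101, 0.001]
contact_force: [0.0, 0.2, -2.2]
width: 15.3
grasp_force: 58.9
```

Request:
send_rows(commands=[[0,[0,0,0.003],[0,0,0]],[0,[0,0,0.003],[0,0,0]],[0,[0,0,0.003],[0,0,0]],[0,[0,0,0],[0,0,0]]])

```text
t: 9.85
tool_pos: [519.2, 102.2, 128.9]
orientation: [-0.5, -3.101, 0.0]
contact_force: [0.0, 0.3, -2.4]
width: 14.9
grasp_force: 58.9
```

Request:
send_rows(commands=[[0,[0,0,0.003],[0,0,0]],[0,[0,0,0.003],[0,0,0]],[0,[0,0,0.003],[0,0,0]],[0,[0,0,0.003],[0,0,0]],[0,[0,0,0.002],[0,0,0]],[0,[0,0,0],[0,0,0]]])

```text
t: 10.45
tool_pos: [520.0, 102.3, 116.8]
orientation: [0.5, 3.1, 0.001]
contact_force: [-3.0, -0.2, 9.5]
width: 15.2
grasp_force: 60.6
```

Request:
send_rows(commands=[[0,[0,0,0.002],[0,0,0]],[0,[0,0,0],[0,0,0.05]],[0,[0,0,0],[0,0,0.1]],[0,[0,0,0],[0,0,0.1]],[0,[0,0,0],[0,0,0.1]]])

```text
t: 10.95
tool_pos: [521.0, 102.3, 115.8]
orientation: [1.037, 2.96, 0.003]
contact_force: [-1.0, -0.8, 10.1]
width: 15.0
grasp_force: 60.7
```

Request:
send_rows(commands=[[0,[0,0,0],[0,0,0.1]],[0,[0,0,0],[0,0,0.1]],[0,[0,0,0],[0,0,0.1]],[0,[0,0,0],[0,0,0.1]],[0,[0,0,0],[0,0,0.1]],[0,[0,0,0],[0,0,0.1]],[0,[0,0,0],[0,0,0.1]],[0,[0,0,0],[0,0,0.1]]])

```text
t: 11.75
tool_pos: [521.0, 102.2, 115.8]
orientation: [2.109, 2.324, 0.006]
contact_force: [-0.8, -0.6, 11.1]
width: 15.0
grasp_force: 60.7
```

Request:
send_rows(commands=[[0,[0,0,0],[0,0,0.1]],[0,[0,0,0],[0,0,0.1]],[0,[0,0,0],[0,0,0.05]],[0,[0,0,0],[0,0,0.05]],[0,[0,0,0],[0,0,0]]])

```text
t: 12.25
tool_pos: [521.0, 102.3, 115.9]
orientation: [2.43, 1.986, 0.007]
contact_force: [-0.1, -1.5, 10.5]
width: 14.8
grasp_force: 60.7
```

Run:
```python
from h import *
s=read_state();Rt=R.from_rotvec(s["orientation"]).as_matrix();print(s["t"],s["tool_pos"],np.degrees(np.arctan2(Rt[1,0],Rt[0,0])),s["joint_pos"],s["wrist_torque"],s["contact_force"])
```

```text
12.25 [521.00579884 102.26165475 115.86242146] 78.51304754885511 [ 1.24475246e-01  1.32553369e-01  1.54807163e+00 -4.11329237e-04
  1.45564248e+00  3.25009960e-01] [-0.10032573  0.1788002  -0.03653605] [-0.10568104 -1.51075832 10.45683558]
```

Request:
send_rows(commands=[[0,[0,0,0],[0,0,0.05]],[0,[0,0,0],[0,0,0.05]],[0,[0,0,0],[0,0,0.05]],[0,[0,0,0],[0,0,0.05]],[0,[0,0,0],[0,0,0.03]],[0,[0,0,0],[0,0,0]]])

```text
t: 12.85
tool_pos: [519.8, 103.3, 115.7]
orientation: [-2.642, -1.699, -0.004]
contact_force: [-6.0, 3.0, 13.4]
width: 15.0
grasp_force: 61.3
```

Run:
```python
from h import *
s=read_state();Rt=R.from_rotvec(s["orientation"]).as_matrix();print(s["t"],s["tool_pos"],np.degrees(np.arctan2(Rt[1,0],Rt[0,0])),s["wrist_torque"],s["contact_force"])
```

```text
12.85 [519.81499994 103.28462793 115.69720803] 65.48052853158828 [0.50517222 1.19917462 0.62082693] [-5.99167974  2.98564571 13.44146175]
```

The stop was met at about 96°: torque rose to 0.6 N m. I'll ease back slightly and let the spring lift the cartridge.

Request:
send_rows(commands=[[0,[0,0,0],[0,0,-0.05]],[0,[0,0,-0.002],[0,0,0]],[0,[0,0,-0.002],[0,0,0]],[0,[0,0,-0.001],[0,0,0]],[0,[0,0,0],[0,0,0]]])

```text
t: 13.35
tool_pos: [520.1, 103.0, 119.9]
orientation: [2.599, 1.764, 0.005]
contact_force: [-1.4, 1.8, 7.6]
width: 14.9
grasp_force: 60.1
```

Request:
send_rows(commands=[[0,[0,0,-0.001],[0,0,0]],[0,[0,0,-0.001],[0,0,0]],[0,[0,0,0],[0,0,0]]])

```text
t: 13.65
tool_pos: [520.1, 102.9, 121.6]
orientation: [2.599, 1.764, 0.004]
contact_force: [-1.7, 2.2, 6.3]
width: 14.8
grasp_force: 59.9
```

Request:
send_rows(commands=[[0.1,[0,0,-0.0005],[0,0,0]],[0.35,[0,0,0],[0,0,0]],[0.7,[0,0,0],[0,0,0]],[0.7,[0,0,0],[0,0,0]],[0.7,[0,0,0],[0,0,0]],[0.7,[0,0,0],[0,0,0]]])

```text
t: 14.25
tool_pos: [519.3, 102.1, 120.6]
orientation: [-2.6, -1.763, 0.001]
contact_force: [0.1, -0.0, -0.3]
width: 59.5
grasp_force: 0.0
```

Request:
send_rows(commands=[[0.7,[0,0,-0.01],[0,0,0]],[0.7,[0,0,-0.025],[0,0,0]],[0.7,[0,0,-0.03],[0,0,0]],[0.7,[0,0,-0.03],[0,0,0]],[0.7,[0,0,-0.03],[0,0,0]],[0.7,[0,0,-0.015],[0,0,0]],[0.7,[0,0,0],[0,0,0]],[0.7,[0,0,0],[0,0,0]]])

```text
t: 15.05
tool_pos: [519.1, 102.2, 259.6]
orientation: [-2.6, -1.763, 0.002]
contact_force: [-0.4, 0.6, -0.1]
width: 60.1
grasp_force: 0.0
```

Run:
```python
from h import *
s=read_state();Rt=R.from_rotvec(s["orientation"]).as_matrix();print(s["t"],s["tool_pos"],s["contact_force"],s["width"])
w=save("wrist","w3.png"); a=save("scene","s3.png")
y=np.radians(-18.4-93.5);e=np.array([np.cos(y),np.sin(y)]);n=np.array([-e[1],e[0]])
c=np.array([520.5,102.5])
for z in(41,46,37):
  print(z,[proj([*(c+e*23*i+n*8*j),z+108],"scene").round(1).tolist() for i,j in((1,1),(1,-1),(-1,-1),(-1,1))])
u,v=271,144
cv2.imwrite("pics/c4.png",np.vstack([cv2.resize(w,(400,300)),cv2.resize(a[v:v+150,u:u+200],(400,300),interpolation=cv2.INTER_CUBIC)])[:,:,::-1])
cv2.imwrite("pics/c5.png",np.hstack([cv2.resize(w,(400,600)),cv2.resize(a[175:265,340:400],(400,600),interpolation=cv2.INTER_CUBIC)])[:,:,::-1])
```

```text
15.05 [519.14671729 102.2092261  259.61806777] [-0.40737639  0.58123952 -0.13664636] 60.12564428646648
41 [[363.0, 209.0], [371.2, 207.6], [380.3, 221.3], [372.0, 222.8]]
46 [[363.2, 206.7], [371.3, 205.3], [380.5, 219.0], [372.1, 220.5]]
37 [[362.9, 210.8], [371.1, 209.4], [380.2, 223.2], [371.8, 224.7]]
```

View pics/c5.png

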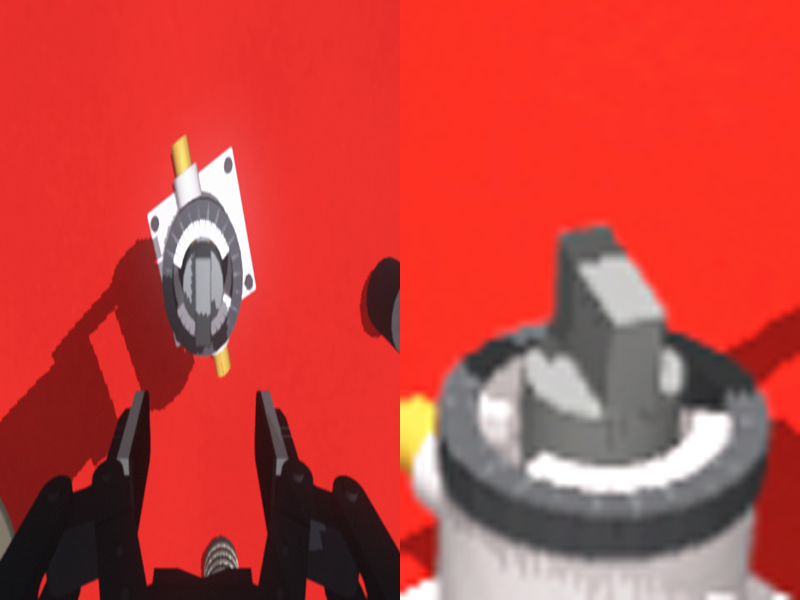

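The wing stands upright at about 93° from the notches, and its height fits the locked position rather than 46 mm. While still held, the spring force and TCP height both put it at 40–41 mm, so the lugs are in the pockets. Handing in.

```bash
python3 -c "
from plant import *
print(hand_in())"
```

```text
the job is handed in; nothing more can be done
None
```

The job is handed in: the cartridge went in through the notches, was pushed down, turned about 96° clockwise to the stop, sprang up to about 41 mm and was released, with nothing else touched; the hand-in returned no verdict.

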